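Clamp a membrane cell in the leak-test jig

TASK

Set the round steel membrane cell down on the leak-test jig, slide it back and press it firmly home against both locating pins (a push of about 15 N; much more would mark it), then push the toggle clamp's handle down past its over-center point onto its stop, so that it locks and the spindle holds the cell. Do not drop the cell or force the handle beyond its stop, and leave the bottles and the crucible where they stand.

Things in the scene. Friction and masses are not known exactly. Their poses are not given: they have to be found in the camera images.
- cell: Membrane cell: plain steel disc, 56 mm diameter, 34 mm high, 0.3 to 0.6 kg, with a dark gasket seam round its middle and six flush screws in its flat top. Starts standing loose on the bench. Origin: centre of its underside; z up.
- jig: Leak-test jig, fixed: aluminium plate, flat top at z = 15 mm, with two pins and a steel toggle clamp. Origin: below the clamp's main pivot; z up, +y to the free loading end (plate y = -80 to +140, x = -60 to +60 mm), -y to the handle. On levelling feet its origin is 0 to 8 mm above the bench. A gas block, top at z = 37 mm, stands at x = 32 to 56, y = -70 to -34 mm.
- home (a point): Where the centre of the cell's underside belongs: on the plate's top, 60 mm from the jig's origin along its +y; axes as the jig's. The cell is home when its side touches both pins.
- stop_pins: Two upright steel pins, 10 mm diameter, 24 mm high on the plate, at x = -25.3 and +25.3 mm, y = +38.8 mm; origin and axes as the jig's. Pushed to the jig's -y the cell centres itself between them. Seating it takes a push of 13 to 19 N, held for half a second; over 21 N is too much. It then stays by itself.
- main_pin (a point): The clamp's main pivot, 45 mm above the jig's origin, its axis along the jig's x. The open clamp arm stands upright over it, 22 mm wide, its top at z = 120 mm, between y = -44 and +8 mm.
- clamp_handle: Toggle clamp handle, in the jig's y-z plane at x = 0: steel lever with black sleeve 20 mm wide (x), 13 mm thick, 78 mm long. Open (start), the sleeve rises at 66 deg and leans to the jig's -y; pushed back and down from the arm's side it ends level. Its origin is the toggle pin; its -y runs to the free end, its +z out of the face to push (sleeve bent 8 deg from -y to +z). 25 N is too much for it.
- handle_grip (a point): Mid line of the sleeve, 30 mm from its free end. Closing, it runs in the jig's frame through (y, z) mm: (-72,143) open, (-84,140), (-93,134), (-98,127), (-101,121), (-102,114), (-102,106), (-101,94), (-100,57) locked. Nearly free at first; from z = 92 it resists, up to 12 N at z = 80, none at z = 65 (over-center); then it snaps onto its hard stop (57). Let go before, it springs back.
- spindle_tip: Black rubber foot of the clamp's spring-loaded spindle, 17 mm diameter, 10 mm high; origin at the middle of its pressing face. Open, it faces the jig's +y from the top of the upright arm; locked, it presses on the middle of the cell's top with about 55 N.
- amber_bottle: Bystander: brown glass bottle, 62 mm diameter, 125 mm tall, standing. Origin: centre of its underside.
- amber_jar: Bystander: small brown glass jar with black lid, 44 mm diameter, 62 mm tall. Origin: centre of its underside.
- crucible: Bystander: white ceramic bowl, 52 mm diameter, 36 mm tall. Origin: centre of its underside.
Things that resemble listed ones, but are neither listed nor needed, are in the scene too. What is shaped like the cell but green or pink is not meant.

How it is judged:
On the way, in this order (a step that is already met when the one before it is completed fails the run):
1. the cell stands on the plate, pressed home against the pins with more than 12 N in all, the sum of both, the clamp still open (horizontal distance between cell and home below 0.0015 m and z of cell in the frame of home between -0.003 and 0.0015 m and angle between cell's own z axis and vertical below 0.04 rad and contact force between cell and stop_pins above 12 N and z of handle_grip in the frame of jig above 0.11 m), for 0.2 s.
2. the handle is past its over-center point, on its stop (z of handle_grip in the frame of jig below 0.0595 m), for 0.2 s.
At the end, for the whole second after the job is handed in: The cell stands on the plate with its centre within 1.5 mm of home, the handle is locked past over-center (grip point lower than 59.5 mm above the jig's origin), the rubber foot presses on the cell with more than 25 N, all at rest and let go (horizontal distance between cell and home below 0.0015 m and z of cell in the frame of home between -0.003 and 0.0015 m and angle between cell's own z axis and vertical below 0.04 rad and z of handle_grip in the frame of jig below 0.0595 m and contact force between spindle_tip and cell above 25 N and linear speed of cell below 0.02 m/s); the robot touches nothing.
It fails at once if the cell is pressed against the locating pins with more than 34 N, the sum of both (contact force between cell and stop_pins above 34 N).
It fails at once if the clamp handle is pushed with more than 25 N (contact force between any of the fingers, the arm and clamp_handle above 25 N).
It fails at once if the cell is dropped or slammed onto the jig (more than 60 N while the spindle is off it) (contact force between cell and jig above 60 N and contact force between spindle_tip and cell below 1 N).
It fails at once if the cell is tipped over (angle between cell's own z axis and vertical above 0.6 rad).
It fails at once if a bottle, the jar or the crucible is moved by more than 15 mm (distance of any of amber_bottle, amber_jar, crucible from where it was at the start of the episode above 0.015 m).
It also fails if it takes over 72 s, if anything falls off the work surface, if the arm or the gripper's body presses on something with over 40 N, if the wrist force passes 120 N, or if a joint passes its speed limit or range.

ROBOT

A 7-joint arm with a two-finger parallel gripper is mounted at the origin on the work surface. World frame = base frame: x ahead of the robot, y to its left, z up, the work surface at z = 0. Lengths are in m, angles in rad, forces in N, time in s.
With the tool pointing down it reaches from about 0.425 to 0.95 m from the base axis. Payload 4.7 kg.
Tool frame: the origin (TCP) lies between the finger pads; the fingertips stand 25 mm ahead of it and the grasp point (between the pads) lies 6 mm ahead of it; x points along the fingers, z is the direction in which the jaws open and shut, and the axes are right-handed (so a half turn about x gives the same grasp; the last joint's range is limited). The gripper opens to 85 mm and grips with 20 to 120 N. Pads are 22 mm wide; open, the fingers measure 114 mm over their backs; the gripper's body (76 mm by 85 mm) begins 54 mm behind the grasp point. The pads swing forward as they close: fully open they stand 13 mm farther back than shut.
Start: joints at [-1.263, 0.469, -0.049, 1.532, 0.024, 1.141, -0.082], TCP at [0.223, 0.637, 0.256] pointing down, gripper open.
Joint ranges: [-2.59, 2.59], [-0.33, 1.99], [-1.39, 1.29], [0.1, 2.45], [-1.04, 4.18], [0.21, 1.99], [-2.66, 2.66]. Speed limits (rad/s): [2.57, 2.57, 3.14, 3.14, 3.14, 3.14, 3.14].

INTERFACE

Orientations are given as a 3x3 rotation matrix whose columns are the frame's x, y, z axes.
In Python, from rig import * gives the robot as it stands. Calls block until the motion is done:
- movep(position, orientation): joint-space move of the TCP to a pose.
- move_l(position, attitude=None, feed=0.15, until_force=None): straight line of the TCP; attitude=None keeps the orientation; feed is the mean speed in m/s. With until_force (N) it stops when the force on the tool has changed by that much, and returns True; else False.
- move_joints(angles): joint-space move.
- command_gripper(opening, newtons=None): finger opening in m; newtons is the grip in N (None keeps the last); returns when the fingers have stopped.
- sleep(seconds).
- inverse_kinematics(position, orientation): joint angles nearest the present ones, or None.
- sense(): the state.
- camera(name): name is "side" or "top"; returns (picture, depth): 420x560x3 uint8, red, green, blue; 420x560 float32, m along the optical axis (not along the pixel's ray), 0 where there is no reading.
- camera_params(name): a dict with "K" (3x3 intrinsics, pixels), "dist" ([k1, k2, p1, p2, k3] as OpenCV has them; the pictures are not rectified), "position" and "rotation" of the camera in the world. Camera axes: x right, y down, z forward; pixel columns grow to the right and rows downward; lengths in m; the calibration is good to about 2 mm. A picture is of the moment at which its call begins. camera_params takes no time and is no camera call.
A pose or a line that the arm cannot do raises Unreachable and nothing moves.
- finish_job(): hands the job in, once; it reports no verdict.
The state is a dict: "time_s": time; "joint_pos": joint angles; "qd": joint speeds; "joint_efforts": joint torques, N m; "position": TCP position; "tcp_rot": TCP orientation; "wrist_force": force on the tool from outside, world axes, zero at the start; "ft_torque": the same for the moment, N m; "finger_gap": finger opening in m.
Only numpy, scipy, OpenCV 4.12 (cv2) and the standard library are available. Lean on these libraries where they do the work, as an engineer would, in place of code of your own. Each camera call takes 0.05 s, during which the arm holds its last target. There are 200 camera calls.

## Working session

There is one attempt and no reset: what is moved stays moved. The work goes in short steps, each a Python script; the robot and the scene stay as the last script left them, time stands still between calls to the robot, and variables do not carry over. Pictures are saved under pics/ and viewed, about 8 in all and at most 12, crops included, and the job is handed in when it is done.

```bash
ls; mkdir -p pics; python3 - <<'E'
from rig import *
import cv2,numpy as np
for n in ("top","side"):
    p,d=camera(n); c=camera_params(n); np.savez(f"{n}0.npz",p=p,d=d)
    cv2.imwrite(f"pics/{n}0.png",p[:,:,::-1])
    print(n,c)
s=sense();print(s)
E
```

```text
pics
top {'K': array([[393.66203731,   0.        , 284.01946444],
       [  0.        , 393.66203731, 211.81934581],
       [  0.        ,   0.        ,   1.        ]]), 'dist': array([-0.10907041,  0.        ,  0.        ,  0.        ,  0.        ]), 'position': array([ 0.36452341, -0.01982286,  1.06302062]), 'rotation': array([[ 0.00871501, -0.98689543,  0.1611256 ],
       [-0.99959497, -0.00423253,  0.02814215],
       [-0.02709139, -0.1613056 , -0.98653259]])}
side {'K': array([[446.54297248,   0.        , 280.41466512],
       [  0.        , 446.54297248, 210.88581385],
       [  0.        ,   0.        ,   1.        ]]), 'dist': array([-0.01429262,  0.        ,  0.        ,  0.        ,  0.        ]), 'position': array([ 0.34680742, -0.73048942,  0.99035464]), 'rotation': array([[ 0.97861249, -0.15011235,  0.14065517],
       [-0.20556826, -0.73920449,  0.6413411 ],
       [ 0.00769971, -0.65653865, -0.75425309]])}
{'time_s': 0.1, 'joint_pos': array([-1.26292048,  0.469356  , -0.04859216,  1.53356414,  0.02409167,
        1.14100306, -0.08231171]), 'qd': array([ 8.60414499e-05, -2.44966942e-03, -5.68822076e-04, -2.39795833e-03,
       -9.41927172e-04, -4.27144302e-04,  9.62535232e-04]), 'joint_efforts': array([ 1.00883484e-03, -5.11514819e+01, -4.71648085e-02, -2.38393164e+01,
        1.07401315e-02,  4.35067312e-03, -1.14115480e-05]), 'position': array([0.22287805, 0.63663653, 0.25537391]), 'tcp_rot': array([[-5.25151141e-04, -9.43828664e-01,  3.30434829e-01],
       [-1.66449980e-03,  3.30435242e-01,  9.43827198e-01],
       [-9.99998477e-01, -5.43567760e-05, -1.74453106e-03]]), 'wrist_force': array([ 0.06700494, -0.52823255, -0.02984266]), 'ft_torque': array([0.04331671, 0.00205229, 0.0178892 ]), 'finger_gap': 0.085288568705776}
```

View pics/top0.png

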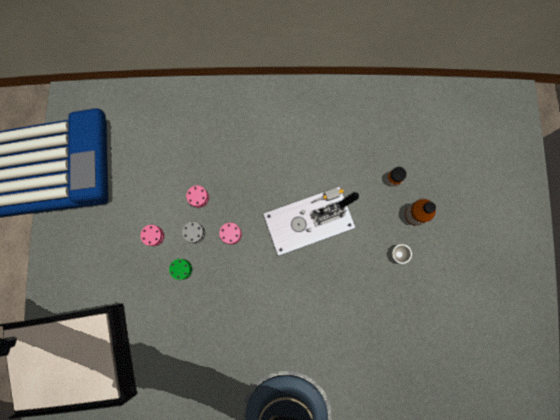

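View pics/side0.png

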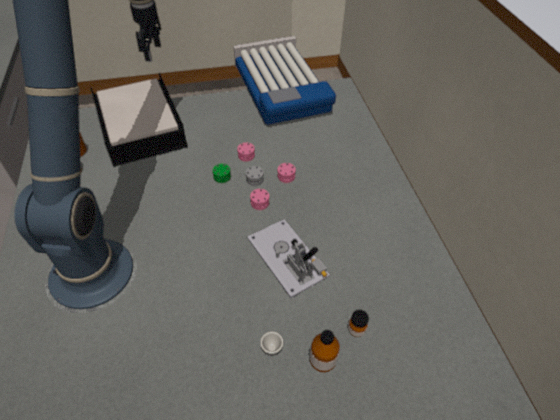

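Top view: the grey disc at (193,232) is surrounded by pink ones (197,196), (151,235), (230,233) and a green one (180,269). Only the grey one fits "plain steel". The ring at (298,225) on the jig looks like the plate's port. I'll confirm with enlarged crops.

```bash
cat > h.py <<'E'
import numpy as np,cv2
from rig import *
def ray(n,uv):
    c=camera_params(n); q=cv2.undistortPoints(np.array(uv,float).reshape(-1,1,2),c["K"],c["dist"])[:,0]
    return c["position"], np.c_[q,np.ones(len(q))]@c["rotation"].T
def onplane(n,uv,z):
    o,d=ray(n,uv); return o+d*((z-o[2])/d[:,2])[:,None]
def tri(a,b):   # one pixel in top, one in side
    o1,d1=ray("top",[a]);o2,d2=ray("side",[b]);d1,d2=d1[0],d2[0]
    t=np.linalg.lstsq(np.c_[d1,-d2],o2-o1,rcond=None)[0]
    p,q=o1+t[0]*d1,o2+t[1]*d2
    return (p+q)/2,np.linalg.norm(p-q)
def cloud(n,d):
    h,w=d.shape; vv,uu=np.mgrid[:h,:w]; o,r=ray(n,np.c_[uu.ravel(),vv.ravel()])
    return (o+r*d.ravel()[:,None]).reshape(h,w,3)
E
python3 - <<'E'
import cv2,numpy as np
from h import *
T=np.load("top0.npz");S=np.load("side0.npz")
a=T["p"][175:265,170:370,::-1]; b=S["p"][150:300,225:345,::-1]
a=cv2.resize(a,None,fx=4,fy=4,interpolation=cv2.INTER_CUBIC)
b=cv2.resize(b,None,fx=4,fy=4,interpolation=cv2.INTER_CUBIC)
cv2.imwrite("pics/ca.png",a);cv2.imwrite("pics/cb.png",b)
for n,D,(u0,v0,u1,v1),(j0,k0,j1,k1) in (("top",T,(175,215,212,250),(255,180,362,262)),("side",S,(240,160,272,190),(240,215,335,300))):
    P=cloud(n,D["d"]);z=P[...,2]
    m=np.zeros(z.shape,bool);m[v0:v1,u0:u1]=1
    sat=D["p"].max(2).astype(int)-D["p"].min(2)
    m&=(z>0.025)&(sat<40)
    lab=cv2.connectedComponentsWithStats(m.astype(np.uint8))
    i=1+np.argmax(lab[2][1:,4]); mm=lab[1]==i
    print(n,"cell",lab[2][i],lab[3][i],"zmed",np.median(z[mm]),"xyz",P[mm].mean(0), "mid bbox",(P[mm].max(0)+P[mm].min(0))/2, np.ptp(P[mm],axis=0))
    m=np.zeros(z.shape,bool);m[k0:k1,j0:j1]=1
    m&=(D["p"].min(2)>130)
    cs=cv2.findContours(m.astype(np.uint8),0,2)[0];c=max(cs,key=cv2.contourArea)
    r=cv2.minAreaRect(c);bx=cv2.boxPoints(r)
    zz=z[m];print("plate z",np.median(zz),"bench z",np.median(z[270:300,200:260] if n=="top" else z[300:330,180:240]))
    print(bx);print(onplane(n,bx,np.median(zz)))
E
```

```text
top cell [182 222  21  21 353] [192.12747875 231.70538244] zmed 0.03400573238342752 xyz [0.47728192 0.25228266 0.0395562 ] mid bbox [0.43446384 0.13104729 0.54405052] [0.13988086 0.3017403  1.03794021]
plate z 0.015351685456932662 bench z -0.0003248916499153376
[[262.10275 213.01212]
 [340.30753 184.80713]
 [355.75723 227.64496]
 [277.55246 255.84995]]
[[ 0.53211532  0.06926197  0.01535169]
 [ 0.61087684 -0.14273137  0.01535169]
 [ 0.49353309 -0.18241826  0.01535169]
 [ 0.41715415  0.02620097  0.01535169]]
side cell [246 165  18  16 218] [254.35779817 172.4266055 ] zmed 0.03534094772927693 xyz [0.47694958 0.23713391 0.04805914] mid bbox [ 0.42630504 -0.22274574  0.50779336] [0.15899524 1.01548736 0.96512255]
plate z 0.016837130268020972 bench z 0.0009109006443172585
[[247.09872 236.37933]
 [281.47556 211.43927]
 [327.21762 274.48914]
 [292.8408  299.4292 ]]
[[ 0.41937685  0.02451395  0.01683713]
 [ 0.53091816  0.09460909  0.01683713]
 [ 0.60182986 -0.13919668  0.01683713]
 [ 0.49886388 -0.19219662  0.01683713]]
```

View pics/ca.png

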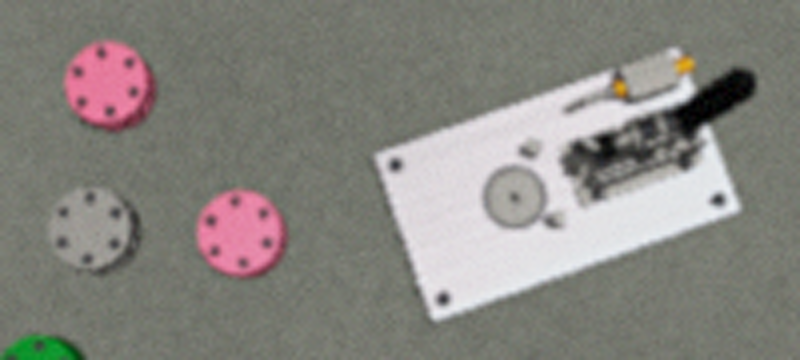

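View pics/cb.png

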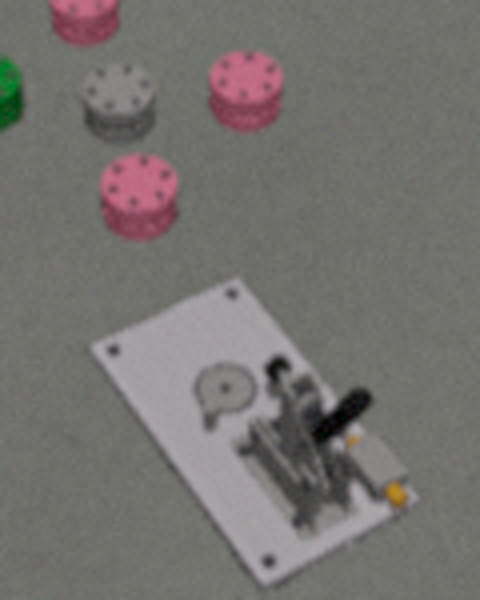

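Crops: the steel cell is confirmed as the grey one at crop (92,228), i.e. full image (192.5,231.5). The plate ring at (515,197) is flat, at full (298.3,223.8), and the pin tops are at (531,148) and (555,219). Next I fit the jig frame on its plane and check it against the ring.

```bash
python3 - <<'E'
from h import *
T=np.load("top0.npz");S=np.load("side0.npz")
H=0.0008
print("cell",onplane("top",[[192.4,231.8]],.034),onplane("side",[[254.5,172.6]],.034),tri((192.4,231.8),(254.5,172.6)))
for n,D,(a,b,c,d) in (("top",T,(255,180,362,262)),("side",S,(240,215,335,300))):
    g=D["p"].min(2);m=np.zeros(g.shape,np.uint8);m[b:d,a:c]=(g[b:d,a:c]>(140 if n=="top" else 120))
    cs=cv2.findContours(cv2.resize(g,None,fx=1,fy=1)*0+m,0,cv2.CHAIN_APPROX_NONE)[0]
    k=max(cs,key=cv2.contourArea)[:,0].astype(float)
    W=onplane(n,k,.015+H)[:,:2]
    r=cv2.minAreaRect(W.astype(np.float32)); print(n,"rect",r)
    # refine
    y=np.array([-.35,.937]);y/=np.linalg.norm(y);o=np.array(r[0])-.03*y
    for it in range(6):
        x=np.array([y[1],-y[0]]);L=(W-o)@np.c_[x,y]
        ok=(L[:,1]>0)&(L[:,1]<.13)
        lo=L[ok&(L[:,0]<-.05)];hi=L[ok&(L[:,0]>.05)];en=L[(abs(L[:,0])<.05)&(L[:,1]>.125)];
        f1=np.polyfit(lo[:,1],lo[:,0],1);f2=np.polyfit(hi[:,1],hi[:,0],1)
        s=(f1[0]+f2[0])/2; ya=y+s*x
        o=o+x*(f1[1]+f2[1])/2+y*(np.median(en[:,1])-.14-.0012); y=ya/np.linalg.norm(ya)
    print(" origin",o,"y",y,"width",f2[1]-f1[1],"slopes",f1[0],f2[0],"len-y",L[:,1].max(),L[:,1].min())
    x=np.array([y[1],-y[0]])
    ring={"top":(298.4,224),"side":(280.8,246.6)}[n]
    print(" ring in jig",(onplane(n,[ring],.015+H)[0,:2]-o)@np.c_[x,y])
    if n=="top":print(" pins",(onplane(n,[(302.4,211.6),(308.4,229.4)],.039+H)[:,:2]-o)@np.c_[x,y])
E
```

```text
cell [[0.47766462 0.25297405 0.034     ]] [[0.47925912 0.25086924 0.034     ]] (array([0.47881156, 0.25371374, 0.03117549]), np.float64(0.0016639818108638218))
top rect ((0.5131157636642456, -0.05711081624031067), (0.12252501398324966, 0.2215961366891861), 20.088359832763672)
 origin [ 0.52386242 -0.08692723] y [-0.34466585  0.93872544] width 0.11975596960292433 slopes 0.001756004736982379 -0.0017560047369819076 len-y 0.14255260346224483 -0.07906162196715782
 ring in jig [0.00010905 0.06187561]
 pins [[ 0.02455519  0.04200977]
 [-0.02504866  0.0434572 ]]
side rect ((0.5145223736763, -0.05764579772949219), (0.12260308861732483, 0.2275007665157318), 20.285606384277344)
 origin [ 0.52180376 -0.08664206] y [-0.31982009  0.94747829] width 0.11356980533173526 slopes -0.030686183171929057 0.030686183177722218 len-y 0.14403351617206067 -0.0838695220532173
 ring in jig [0.00135195 0.0620725 ]
```

```bash
cat >> h.py <<'E'
JY=np.array([-.3447,.9387]);JX=np.array([JY[1],-JY[0]]);JO=np.array([.52324,-.08524]);H=.0008
def J(x,y,z): return np.r_[JO+JX*x+JY*y,z+H]
def toJ(p): return np.r_[(p[:2]-JO)@JX,(p[:2]-JO)@JY,p[2]-H]
def R(zx,zy):
    z=np.array([zx,zy,0.])/np.hypot(zx,zy);x=np.array([0,0,-1.]);return np.c_[x,np.cross(z,x),z]
RJ=R(*JX)
def st(t=""):
    s=sense();f=s["wrist_force"];print(t,"t%.1f"%s["time_s"],"jig",toJ(s["position"]).round(4),"F jig",(np.r_[f[:2]@JX,f[:2]@JY,f[2]]).round(1),"gap %.4f"%s["finger_gap"]);return s
E
python3 - <<'E'
from h import *
c=np.array([.4785,.252])
for p,r in ((np.r_[c,.1],R(1,1)),(J(0,70,.2)*0+J(0,.07,.2),RJ),(J(0,-.07,.2),RJ)): print(inverse_kinematics(p,r))
movep(np.r_[c,.12],R(1,1)); move_l(np.r_[c,.031],feed=.1); st("down")
command_gripper(.05,50); s=st("grip"); print(s["position"])
move_l(np.r_[c,.15],feed=.15); st("lift")
p,d=camera("side");cv2.imwrite("pics/s1.png",cv2.resize(p[60:260,180:380,::-1],None,fx=3,fy=3))
E
```

```text
[-0.6993235   0.44747871  0.17384685  2.00487401 -0.11665111  0.69849272
  0.33260008]
[-0.52251447  0.26730723  0.57177089  2.0303091  -0.18448843  0.89330251
  0.50129685]
[-0.43829114  0.45161204  0.84702699  1.8890875  -0.40438015  0.98116491
  0.94162057]
down t2.9 jig [0.0748 0.3321 0.0307] F jig [-1.2  0.2 -0.2] gap 0.0854
grip t3.3 jig [0.0749 0.3322 0.0311] F jig [-1.2  0.1  5.3] gap 0.0546
[0.47902697 0.25237059 0.03185759]
lift t4.2 jig [0.0732 0.3319 0.148 ] F jig [ 0.3 -0.2 -5.2] gap 0.0542
```

View pics/s1.png

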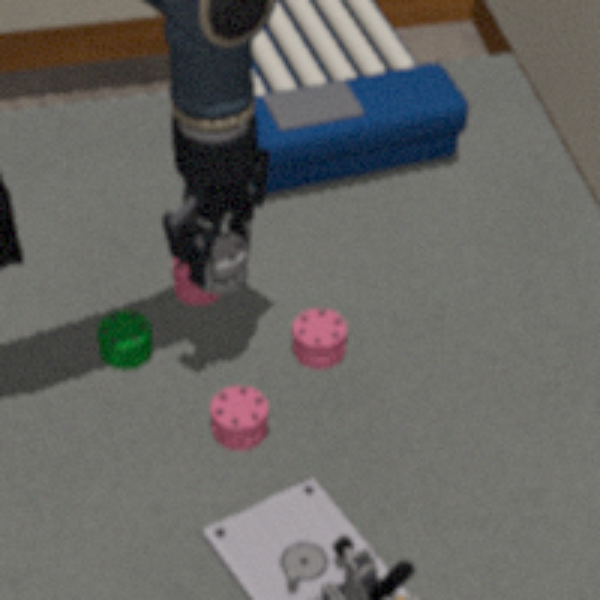

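```bash
python3 - <<'E'
from h import *
movep(J(0,.074,.15),RJ); st("over")
move_l(J(0,.074,.058),feed=.1); st("near")
hit=move_l(J(0,.074,.040),feed=.01,until_force=4); s=st(f"touch {hit}")
command_gripper(.085); st("open")
p,d=camera("top");np.savez("top1.npz",p=p,d=d)
sleep(.1)
z=s["position"]; move_l(z+[0,0,.05],feed=.15); st("up")
p,d=camera("side");cv2.imwrite("pics/s2.png",cv2.resize(p[190:310,225:365,::-1],None,fx=5,fy=5,interpolation=cv2.INTER_CUBIC))
E
```

```text
over t5.3 jig [0.001  0.0758 0.1498] F jig [ 0.   1.2 -3.7] gap 0.0545
near t6.4 jig [0.0005 0.0738 0.0585] F jig [-0.7 -0.2 -4.6] gap 0.0546
touch True t7.5 jig [-0.      0.074   0.0464] F jig [-0.6  0.5  5.9] gap 0.0546
open t7.9 jig [-0.0014  0.0746  0.0452] F jig [-1.1 -0.  -0.1] gap 0.0851
up t8.6 jig [-0.0001  0.0743  0.0963] F jig [-0.   0.1 -1.3] gap 0.0851
```

View pics/s2.png

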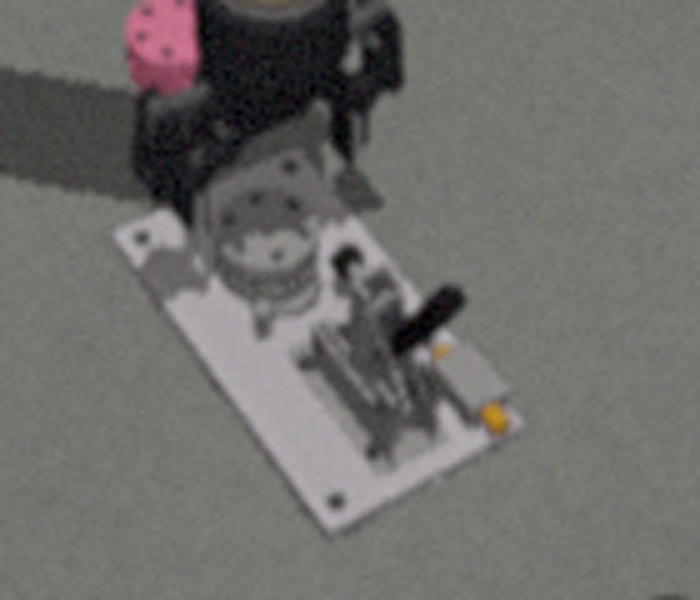

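Cell stands flat on the plate at y≈74, clamp open (crop: cell at (270,250), handle (430,315)). Now I push it with closed fingers from behind.

```bash
python3 - <<'E'
from h import *
move_l(J(0,.135,.097),feed=.2); command_gripper(0,60)
move_l(J(0,.135,.046),feed=.1); sleep(.2); s=st("behind")
hit=move_l(J(0,.085,.046),feed=.012,until_force=13); s=st(f"hit {hit}")
for i in range(4): sleep(.1); s=st()
E
```

```text
behind t10.7 jig [0.0005 0.1349 0.0466] F jig [ 0.8 -0.5  0.1] gap 0.0000
hit True t13.5 jig [-0.0007  0.0996  0.0457] F jig [-0.3 -0.4  0.6] gap 0.0001
 t13.6 jig [-0.001   0.0998  0.0455] F jig [-0.6  0.4  0.2] gap 0.0000
 t13.7 jig [-0.0011  0.1001  0.0454] F jig [-0.7 -0.3  0.4] gap -0.0000
 t13.8 jig [-0.0011  0.1003  0.0454] F jig [-0.3  0.7  0.7] gap -0.0000
 t13.9 jig [-0.001   0.1005  0.0454] F jig [0.5 0.5 0.6] gap 0.0004
```

Contact came at the expected place (99.6 mm), but the stop backs off. I'll step in by small amounts and hold the force.

```bash
python3 - <<'E'
from h import *
f=lambda: np.mean([(sense()["wrist_force"][:2]@JY,sleep(.02))[0] for _ in range(3)])
y=toJ(sense()["position"])[1]
for i in range(30):
    y-=.0003; move_l(J(0,y,.046),feed=.01); F=f(); print("%.4f %.1f"%(y,F),end="; ")
    if F>13.8: break
for i in range(7): sleep(.1); st()
E
```

```text
0.1002 -0.1; 0.0999 -0.0; 0.0996 -0.1; 0.0993 1.8; 0.0990 2.9; 0.0987 5.1; 0.0984 5.7; 0.0981 6.2; 0.0978 7.2; 0.0975 8.0; 0.0972 8.4; 0.0969 9.2; 0.0966 9.9; 0.0963 10.2; 0.0960 11.8; 0.0957 11.8; 0.0954 12.3; 0.0951 13.2; 0.0948 13.9;  t19.8 jig [-0.0001  0.0992  0.046 ] F jig [-0.3 14.8  5.9] gap -0.0002
 t19.9 jig [-0.0001  0.0992  0.046 ] F jig [-0.1 14.2  5.7] gap -0.0001
 t19.9 jig [-0.0001  0.0992  0.046 ] F jig [ 0.1 13.9  6.1] gap -0.0003
 t20.1 jig [-0.0001  0.0992  0.046 ] F jig [-0.7 14.3  6.2] gap -0.0005
 t20.1 jig [-0.0001  0.0992  0.046 ] F jig [ 0.7 13.5  6. ] gap 0.0001
 t20.2 jig [-0.0001  0.0992  0.046 ] F jig [-0.1 13.4  6.3] gap 0.0001
 t20.4 jig [-0.0001  0.0992  0.046 ] F jig [ 0.5 14.6  6.7] gap -0.0001
```

```bash
python3 - <<'E'
from h import *
def f():
    a=[]
    for _ in range(4): a.append(sense()["wrist_force"]);sleep(.02)
    a=np.mean(a,0); return a[:2]@JY,a[2]
y=.0948;z=.046
for i in range(20):
    F,Fz=f(); print("%.4f %.4f %.1f %.1f"%(y,z,F,Fz),end="; ")
    if F>15.6: break
    if F<=15.6: y-=.0003
    if Fz>2.5: z+=.0003
    move_l(J(0,y,z),feed=.01)
for i in range(6): sleep(.1); s=st()
sp=s["position"]
move_l(J(0,.115,z),feed=.05); st("back")
move_l(J(0,.115,.12),feed=.25)
p,d=camera("top");np.savez("top2.npz",p=p,d=d)
movep(J(0,-.03,.20),RJ); s=st("over")
p,d=camera("top");q,d2=camera("side")
a=np.vstack([cv2.resize(p[175:265,250:370,::-1],None,fx=4,fy=4),cv2.resize(np.load("top2.npz")["p"][205:265,250:370,::-1],None,fx=4,fy=4)])
cv2.imwrite("pics/s3.png",np.hstack([a[:600],cv2.resize(q[200:320,235:299,::-1],(320,600))]))
E
```

```text
0.0948 0.0460 14.3 5.9; 0.0945 0.0463 13.5 3.7; 0.0942 0.0466 14.0 2.2; 0.0939 0.0466 14.7 2.7; 0.0936 0.0469 14.7 1.4; 0.0933 0.0469 16.4 1.4;  t22.1 jig [-0.0001  0.099   0.0464] F jig [ 1.2 15.6  1.4] gap -0.0001
 t22.2 jig [-0.0002  0.099   0.0463] F jig [ 0.6 15.8  1.9] gap -0.0000
 t22.3 jig [-0.0001  0.099   0.0464] F jig [ 0.7 16.7  2.1] gap -0.0001
 t22.4 jig [-0.0001  0.099   0.0464] F jig [ 1.5 15.7  2.1] gap -0.0001
 t22.5 jig [-0.0001  0.099   0.0464] F jig [ 0.  15.9  1.4] gap 0.0000
 t22.6 jig [-0.0001  0.099   0.0464] F jig [ 1.  16.7  2. ] gap -0.0000
back t23.2 jig [1.000e-04 1.144e-01 4.700e-02] F jig [-0.5  0.5  0.1] gap 0.0000
over t24.4 jig [-0.0005 -0.0286  0.1985] F jig [-0.1  0.3 -0.4] gap 0.0001
```

View pics/s3.png

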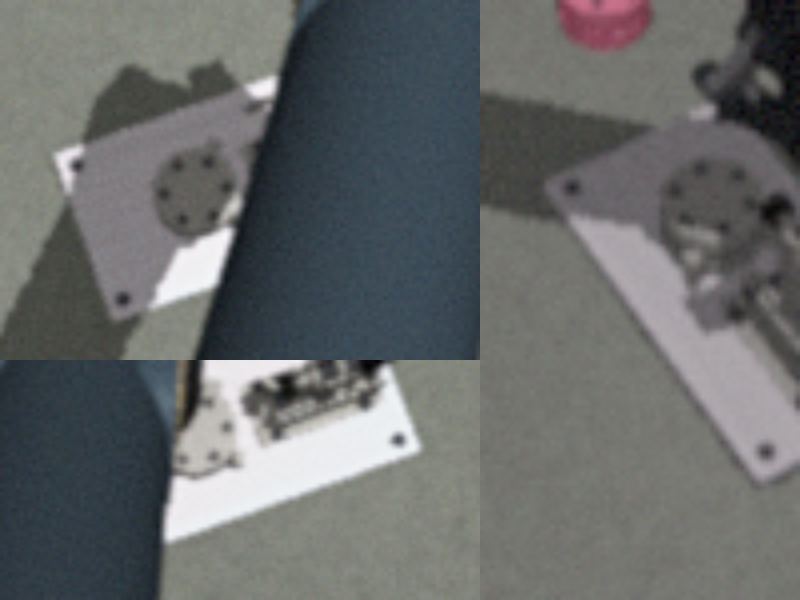

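Cell sits between the pins (its top centre at crop (194,193), full ≈(298,223)). Push was held at 16 N for 0.6 s with TCP at 99.0 = 60+28+11 mm, as expected. Now the handle, following its path with the fingertip corner.

```bash
python3 - <<'E'
from h import *
z0=np.load("top2.npz")
print("cell top in jig",toJ(onplane("top",[(298.1,222.9)],.0498)[0]).round(4))
g=np.array([(-72,143),(-84,140),(-93,134),(-98,127),(-101,121),(-102,114),(-102,106),(-101,94)],float)
th=np.radians([66,58,51,45.5,41,37,31.6,24])
C=(g+6.5*np.c_[np.sin(th),np.cos(th)])/1000
T=C+[.011,.025]
move_l(J(0,-.042,.176),feed=.15); st("pre")
for y,z in T:
    hit=move_l(J(0,y,z),feed=.04,until_force=11); s=st(f"{hit} {y:.4f} {z:.4f}")
    if hit: break
p,d=camera("side");cv2.imwrite("pics/s4.png",cv2.resize(p[190:310,240:360,::-1],(600,600)))
E
```

```text
cell top in jig [-0.001   0.0616  0.049 ]
pre t24.8 jig [-0.0005 -0.0408  0.1748] F jig [-0.1  0.9  0.7] gap 0.0003
False -0.0551 0.1706 t25.3 jig [-1.000e-04 -5.510e-02  1.707e-01] F jig [-0.1  0.2  0.9] gap 0.0002
False -0.0675 0.1684 t25.8 jig [-1.000e-04 -6.790e-02  1.683e-01] F jig [-0.2  0.3 -0.4] gap 0.0001
False -0.0769 0.1631 t26.2 jig [-0.0002 -0.0772  0.1628] F jig [ 0.  -0.4 -0.1] gap -0.0003
False -0.0824 0.1566 t26.6 jig [-0.0003 -0.0825  0.1561] F jig [ 0.1 -0.3  0.2] gap -0.0005
False -0.0857 0.1509 t26.9 jig [-0.0002 -0.0858  0.1505] F jig [-0.9  0.6 -1.2] gap 0.0000
False -0.0871 0.1442 t27.2 jig [-0.0002 -0.087   0.1437] F jig [ 0.2 -0.3 -0.1] gap 0.0001
False -0.0876 0.1365 t27.5 jig [-0.0003 -0.0874  0.1361] F jig [ 0.3  0.4 -0.3] gap -0.0002
False -0.0874 0.1249 t28.0 jig [-0.0002 -0.0872  0.1245] F jig [ 0.2 -0.5  0.1] gap 0.0000
```

View pics/s4.png

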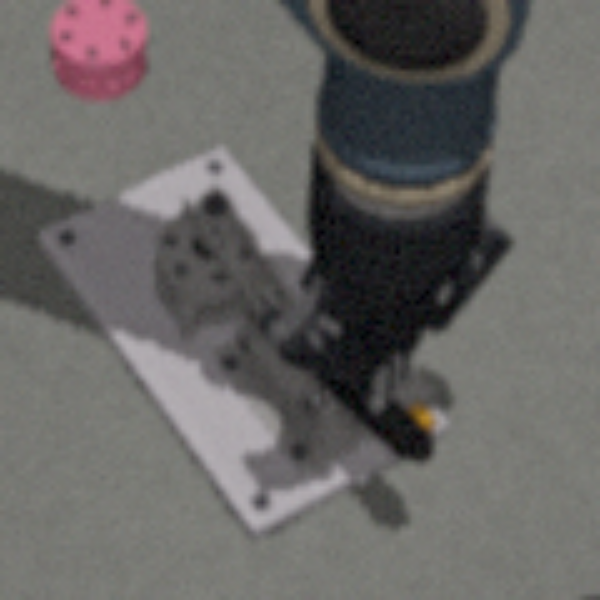

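The handle has followed (sleeve near (400,430), shallow) and the clamp arm is swinging down over the cell. Continuing in small monitored steps through over-center.

```bash
python3 - <<'E'
from h import *
z=.1249;y=-.0874
while z>.080:
    z-=.0008; y=max(y-.00003,-.089)
    move_l(J(0,y,z),feed=.02)
    s=sense();F=s["wrist_force"];F=np.r_[F[:2]@JY,F[2]];a=toJ(s["position"])
    print("%.4f|%.4f %.4f|%.1f %.1f"%(z,a[1],a[2],*F),end="; ")
    if np.hypot(*F)>19: print("LIMIT");break
    if a[2]<.0905 and F[1]>6: print("STOP");break
st("end")
E
```

```text
0.1241|-0.0874 0.1241|0.6 -0.1; 0.1233|-0.0876 0.1234|-0.1 1.4; 0.1225|-0.0877 0.1227|-0.4 2.1; 0.1217|-0.0877 0.1219|-0.8 3.3; 0.1209|-0.0878 0.1211|-0.5 4.4; 0.1201|-0.0879 0.1204|-0.1 5.6; 0.1193|-0.0880 0.1198|1.1 6.6; 0.1185|-0.0881 0.1191|-0.3 7.6; 0.1177|-0.0881 0.1185|0.0 8.6; 0.1169|-0.0882 0.1178|0.2 9.1; 0.1161|-0.0883 0.1172|0.8 10.6; 0.1153|-0.0884 0.1165|0.6 10.3; 0.1145|-0.0884 0.1158|-0.6 11.0; 0.1137|-0.0885 0.1151|0.4 12.1; 0.1129|-0.0886 0.1144|0.1 12.2; 0.1121|-0.0887 0.1137|1.3 14.4; 0.1113|-0.0887 0.1129|0.9 13.1; 0.1105|-0.0888 0.1122|1.4 14.1; 0.1097|-0.0888 0.1114|0.6 14.0; 0.1089|-0.0889 0.1106|-0.2 14.4; 0.1081|-0.0890 0.1098|1.4 14.9; 0.1073|-0.0890 0.1090|0.3 12.2; 0.1065|-0.0891 0.1082|1.2 14.2; 0.1057|-0.0891 0.1073|-0.1 13.5; 0.1049|-0.0892 0.1065|0.1 12.7; 0.1041|-0.0892 0.1056|0.5 12.5; 0.1033|-0.0893 0.1047|0.8 11.1; 0.1025|-0.0893 0.1038|0.1 10.8; 0.1017|-0.0893 0.1029|0.7 10.5; 0.1009|-0.0894 0.1019|-1.0 7.8; 0.1001|-0.0894 0.1010|-1.8 7.7; 0.0993|-0.0894 0.1000|-1.0 7.9; 0.0985|-0.0894 0.0990|-1.9 6.4; 0.0977|-0.0894 0.0980|-3.5 4.6; 0.0969|-0.0885 0.0967|-1.6 3.9; 0.0961|-0.0875 0.0955|-1.2 0.7; 0.0953|-0.0876 0.0947|-0.0 -0.2; 0.0945|-0.0884 0.0943|-0.6 0.2; 0.0937|-0.0885 0.0937|0.0 -0.4; 0.0929|-0.0886 0.0928|-0.6 0.3; 0.0921|-0.0886 0.0921|0.6 -0.1; 0.0913|-0.0886 0.0912|0.8 0.1; 0.0905|-0.0886 0.0904|0.7 -0.2; 0.0897|-0.0887 0.0896|0.3 0.6; 0.0889|-0.0888 0.0891|0.8 1.7; 0.0881|-0.0889 0.0888|1.3 5.6; 0.0873|-0.0889 0.0885|2.9 9.8; STOP
end t39.8 jig [ 0.0002 -0.0889  0.0885] F jig [-1.8  2.9  9.8] gap 0.0003
```

It snapped over. The sleeve top is now rigid at 63.8 mm (expected 63.5 on the stop). I'll retreat clear and check.

```bash
python3 - <<'E'
from h import *
s=sense()["position"]; move_l(s+[0,0,.10],feed=.12); 
q=sense()["joint_pos"].copy(); movep(np.r_[.50,.30,.30],RJ); sleep(.3); st("clear")
T,d=camera("top");S,e=camera("side")
P=cloud("top",d)
k=(T[175:265,250:370].max(2)<60)
b=P[175:265,250:370][k]; L=np.array([toJ(p) for p in b]); L=L[(L[:,1]<-.06)&(L[:,1]>-.15)&(abs(L[:,0])<.02)]
print("sleeve n",len(L),"median z",np.median(L[:,2]) if len(L) else None,"y range",L[:,1].min(),L[:,1].max())
a=cv2.resize(T[175:265,250:370,::-1],(400,300),interpolation=cv2.INTER_CUBIC);b=cv2.resize(S[200:305,240:345,::-1],(400,400),interpolation=cv2.INTER_CUBIC)
cv2.imwrite("pics/s5.png",np.hstack([np.vstack([a,np.zeros((100,400,3),np.uint8)]),b]))
E
```

```text
clear t42.8 jig [0.1111 0.369  0.2991] F jig [ 0.1 -0.4 -0.4] gap 0.0002
sleeve n 157 median z 0.06302284436721697 y range -0.128344442523213 -0.06199961429681864
```

View pics/s5.png

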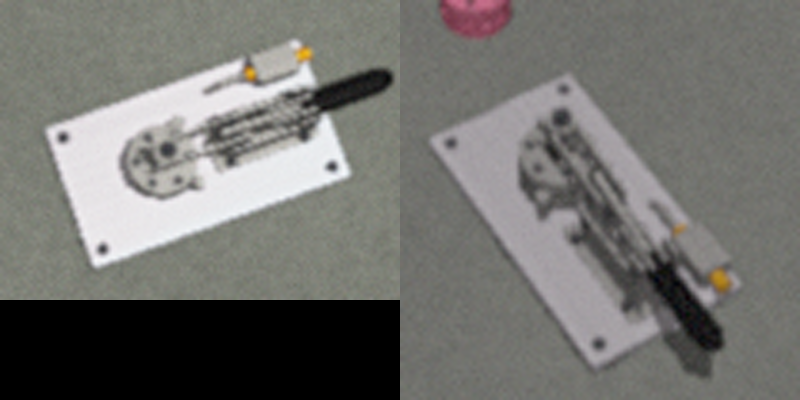

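The sleeve lies level (top at z ≈ 63 mm, so the grip is at ≈ 57) at (350,90) in the left panel. The clamp arm is down over the cell at (160,155), which sits at the pins. Robot is clear, so I hand in.

```bash
python3 -c "
from rig import *
finish_job(); print(sense()['time_s'])"
```

```text
the job is handed in; nothing more can be done
the job is handed in; nothing more can be done
```

The cell is home against both pins with the toggle clamp locked over it, and the job is handed in. The robot's clock read about 43 s at my last check. `finish_job` gave no verdict, so the results below are my own checks.

- **Placing:** I picked up the plain grey disc and set it on the plate about 14 mm in front of home. It touched down gently and stayed flat.
- **Seating:** I pushed it home with closed fingers and held about 16 N at the wrist for 0.6 s. The finger stopped where the cell should be, at 99.0 mm (60 + 28 + 11). A first push with a force stop touched the pins but backed off, so I repeated it in small steps.
- **Clamp:** I guided the handle down its path. The force peaked at about 15 N, it snapped over center, and it then met a hard stop. The fingertip felt the sleeve top at 63.8 mm and the depth image showed 63.0 mm, which puts the grip near 57 mm.

**Final look:** the handle is level, the clamp arm is down on the cell, and the robot is well clear.

**Not measured or in disagreement:**
- The camera put the cell's centre at (-1.0, 61.6) mm instead of (0, 60). That is within the 2 mm calibration error but looser than the 1.5 mm tolerance. For home I relied on the push contact, which supports only the y position.
- I could not measure the rubber foot's force on the cell. It is inferred from the lock.
- I did not measure the bottle, jar and crucible again at the end, but the arm worked well away from them.

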